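# Unstack the tins and set the window sill back in order

## Task

The window sill has been wiped and its things left piled up: take the stack of three aluminium tins apart and stand each tin flat in the cork saucer of its own size (the largest tin in the largest saucer, and so on). The nail brush, which is in the way in the largest saucer, goes back in the middle of the white soap dish, bristles down and lengthwise. Set everything down rather than dropping it, tip no tin over, and leave the glass jar and the hair pick where they are.

Things in the scene. Friction and masses are not known exactly. Their poses are not given: they have to be found in the camera images.
- tin_large: the large one of three plain round aluminium tins with smooth closed lids: an upright cylinder 66 mm in diameter and 40 mm high, about 130 g, loose. It stands on the sill at the bottom of the stack. Origin: centre of its underside; z up along its axis.
- tin_medium: the medium one of three plain round aluminium tins with smooth closed lids: an upright cylinder 50 mm in diameter and 32 mm high, about 70 g, loose. At the start it stands on the large tin's lid. Origin: centre of its underside; z up along its axis.
- tin_small: the small one of three plain round aluminium tins with smooth closed lids: an upright cylinder 34 mm in diameter and 26 mm high, about 35 g, loose. At the start it stands on the medium tin's lid, on top of the stack. Origin: centre of its underside; z up along its axis.
- saucer_large: round cork saucer for the large tin, fixed to the sill: 82 mm inside, 92 mm over the rim, inner floor 4 mm above the sill, top of the rim 10 mm above the sill (the largest; the nail brush lies in it at the start). Origin: centre of its underside, on the sill.
- saucer_medium: round cork saucer for the medium tin, fixed to the sill: 66 mm inside, 76 mm over the rim, inner floor 4 mm above the sill, top of the rim 10 mm above the sill. Origin: centre of its underside, on the sill.
- saucer_small: round cork saucer for the small tin, fixed to the sill: 50 mm inside, 60 mm over the rim, inner floor 4 mm above the sill, top of the rim 10 mm above the sill. Origin: centre of its underside, on the sill.
- nail_brush: wooden nail brush, 84 mm long (x) by 38 mm wide (y) by 34 mm high, about 60 g, loose: an oblong wooden back with round ends, from 18 to 34 mm above the bristle tips, over a stiff 72 x 30 mm block of white bristles. It lies bristles down in the large saucer at the start. Origin: centre of the bristle tips' plane, the underside; z up, x lengthwise.
- soap_dish: white rectangular ceramic soap dish, fixed to the sill: 110 mm long (x) by 64 mm wide (y) outside, 102 x 56 mm inside, inner floor 4 mm above the sill, rim 12 mm above the sill. Origin: centre of its underside, on the sill; x lengthwise.
- jar: bystander: glass apothecary jar with a closed flip-top lid, 74 mm in diameter and 110 mm high, loose. Origin: centre of its underside.
- hair_pick: bystander: red plastic hair pick lying flat, loose, 8 mm thick and up to 62 mm wide; the handle reaches 85 mm from the origin along -x, the teeth 80 mm along +x. Origin: on its underside.
Things that resemble listed ones, but are neither listed nor needed, are in the scene too. What is shaped like the tin_small but orange or yellow is not meant.

How it is judged:
At the end, for the whole second after the job is handed in: Each tin stands at rest on the floor of the saucer of its own size, within 9 mm of its centre and upright (0.06 rad); the nail brush lies at rest bristles down on the floor of the soap dish, within 15 mm of its centre and within 0.3 rad of its length (horizontal distance between tin_large and saucer_large below 0.009 m and z of tin_large in the frame of saucer_large between 0.002 and 0.007 m and angle between each of tin_large, tin_medium, tin_small's own z axis and vertical below 0.06 rad and linear speed of each of tin_large, tin_medium, tin_small, nail_brush below 0.02 m/s and horizontal distance between tin_medium and saucer_medium below 0.009 m and z of tin_medium in the frame of saucer_medium between 0.002 and 0.007 m and horizontal distance between tin_small and saucer_small below 0.009 m and z of tin_small in the frame of saucer_small between 0.002 and 0.007 m and horizontal distance between nail_brush and soap_dish below 0.015 m and angle between the x axis of nail_brush and the x axis of soap_dish, either way round below 0.3 rad and angle between nail_brush's own z axis and vertical below 0.1 rad and z of nail_brush in the frame of soap_dish between 0.002 and 0.007 m); the robot touches nothing.
It fails at once if a tin is tipped over (more than 0.7 rad) (angle between any of tin_large, tin_medium, tin_small's own z axis and vertical above 0.7 rad).
It fails at once if a tin or the brush is dropped or thrown (faster than 0.8 m/s out of the fingers) ((linear speed of tin_large above 0.8 m/s and contact force between tin_large and the fingers below 0.05 N) or (linear speed of tin_medium above 0.8 m/s and contact force between tin_medium and the fingers below 0.05 N) or (linear speed of tin_small above 0.8 m/s and contact force between tin_small and the fingers below 0.05 N) or (linear speed of nail_brush above 0.8 m/s and contact force between nail_brush and the fingers below 0.05 N)).
It fails at once if the glass jar is moved more than 20 mm (distance of jar from where it was at the start of the episode above 0.02 m).
It fails at once if the hair pick is moved more than 20 mm (distance of hair_pick from where it was at the start of the episode above 0.02 m).
It also fails if it takes over 106 s, if anything falls off the work surface, if the arm or the gripper's body presses on something with over 40 N, if the wrist force passes 120 N, or if a joint passes its speed limit or range.

## Robot

A 6-joint arm with a two-finger parallel gripper is mounted at the origin on the work surface. World frame = base frame: x ahead of the robot, y to its left, z up, the work surface at z = 0. Lengths are in m, angles in rad, forces in N, time in s.
With the tool pointing down it reaches from about 0.375 to 0.975 m from the base axis. Payload 3.8 kg.
Tool frame: the origin (TCP) lies midway between the tips of the shut fingers; the grasp point (between the pads) lies 19 mm behind it; z points along the fingers, y is the line along which they close (so a half turn about z gives the same grasp; the last joint's range is limited). The gripper opens to 85 mm and grips with 20 to 120 N. Pads are 22 mm wide; open, the fingers measure 114 mm over their backs; the gripper's body (76 mm by 85 mm) begins 54 mm behind the grasp point. The pads swing forward as they close: fully open they stand 13 mm farther back than shut.
Start: joints at [-1.227, 0.264, 1.604, -0, 1.274, -0.037], TCP at [0.251, -0.627, 0.231] pointing down, gripper open.
Joint ranges: [-2.63, 2.63], [-0.94, 2.18], [0.31, 2.57], [-1.31, 4.45], [0, 2.66], [-2.55, 2.55]. Speed limits (rad/s): [2.57, 2.57, 3.14, 3.14, 3.14, 3.14].

## Interface

Orientations are given as a rotation vector (axis times angle).
In Python, from workcell import status, read_camera, workorder, masks_of gives the robot as it stands.
- The arm moves only by the tool drive_tool, never from a script. Its argument "rows" is a list of rows, each a list of 7 numbers: the turn, a rotation vector about the tool's x, y, z in degrees, then the shift along the tool's x, y, z in m, then the opening, from 0 (shut) to 1 (fully open). In form: [[ax, ay, az, tx, ty, tz, claw], ...]. A call has 1 to 8 rows; each row shifts and turns the commanded pose from where the row before left it, along the tool's axes as they then stand; what a row does not reach is not made up. A row lasts 1/12 s, in which the tool goes at most 41.7 mm and 7.16 degrees, less where a joint would pass 70% of its speed; a pose out of reach is approached as far as the arm can. A call is refused whole if a number of a shift passes 0.0417 or a number of a turn 7.16, either way. A call with a gripper value outside its range is refused whole. The fingers move at their own pace and stop on an object; "force" is the grip in N (left out, the last holds). Time passes only in rows, so rows that do not move let the fingers close. It gives the time, the measured TCP pose, the force, the opening and the grip force at its end, in the units of the state.
- status.read_state(): the state, without advancing time (a new reading comes with each control period).
- read_camera(name): name is "scene" or "top"; returns a dict with "color" (480x640x3 uint8, red, green, blue), "intrinsics" (3x3 intrinsics, pixels), "world_from_camera" (4x4, takes a point from camera to world coordinates). Camera axes: x right, y up, looking along -z (the intrinsics and any distortion apply to the point x, -y, -z); pixel columns grow to the right and rows downward; lengths in m; the calibration is good to about 2 mm. A picture is of the moment at which its call begins. There is no depth.
- workorder.finish_job(): hands the job in; it is judged then, once.
Trained networks look in a picture, given as the dict that the camera call returned (one of the last four; its "shot" number tells which), for a name from the list of things; names that differ only in an ending like _2 or _b are one class to them, and where a whole thing is asked for, a point or a joint stands for the part that bears it (a point fixed in the world has none). Each returns a list of dicts, best first, with "score" (0 to 1); they miss things now and then, are a little off and sometimes report something else, mostly with a low value. They report only what shows in the picture. A call takes as long as a camera call. They do not tell look-alikes from the thing itself.
- masks_of(picture, name): "mask" (480x640 bool, what is visible of it) and "bbox" ([left, top, right, bottom] in pixels, round what is visible of it).
The state is a dict: "time": time; "q": joint angles; "joint_vel": joint speeds; "joint_torque": joint torques, N m; "tool_pos": TCP position; "tcp_rot": TCP orientation; "wrist_force": force on the tool from outside, world axes, zero at the start; "torque": the same for the moment, N m; "width": opening from 0.0 (shut) to 1.0 (fully open); "grip_force": force on a finger pad.
Only numpy, scipy, OpenCV 4.12 (cv2) and the standard library are available. Lean on these libraries where they do the work, as an engineer would, in place of code of your own. Each camera call takes 0.05 s, during which the arm holds its last target. There are 200 camera calls.

## Working session

There is one attempt and no reset: what is moved stays moved. The work goes in short steps, Python scripts to look and compute and a tool call to move; the robot and the scene stay as the last step left them, time stands still between calls to the robot, and variables do not carry over. Pictures are saved under pics/ and viewed, at most 14 in all, crops included, and the job is handed in when it is done.

Besides the shell and the picture viewer there is one more tool, called after "Emit:" in YAML: its name, and indented under it one key for each argument. drive_tool: Moves the arm, as the interface text tells. Its arguments: {"type":"object","properties":{"rows":{"type":"array"},"force":{"type":"number"}},"required":["rows"]}

```bash
ls; mkdir -p pics; cat > h.py <<'E'
import numpy as np, cv2
from workcell import status, read_camera, workorder, masks_of
from scipy.spatial.transform import Rotation as R
def save(p,n): cv2.imwrite('pics/'+n,p["color"][:,:,::-1])
def ray(p,u,v):
    K=np.array(p["intrinsics"]);T=np.array(p["world_from_camera"])
    d=np.linalg.solve(K,[u,v,1.]); d=np.array([d[0],-d[1],-d[2]])
    return T[:3,3],T[:3,:3]@d
def at(p,u,v,z):
    o,d=ray(p,u,v); return o+d*(z-o[2])/d[2]
def proj(p,X):
    K=np.array(p["intrinsics"]);T=np.array(p["world_from_camera"])
    c=np.linalg.inv(T)@np.append(X,1); c=np.array([c[0],-c[1],-c[2]]); w=K@c; return w[:2]/w[2]
E
python3 - <<'E'
from h import *
for n in("top","scene"):
    p=read_camera(n);save(p,n+"0.png");print(n,np.round(p["world_from_camera"],3).tolist(),np.round(p["intrinsics"],1).tolist(),[k for k in p])
    for o in "tin_large tin_medium tin_small saucer_large saucer_medium saucer_small nail_brush soap_dish jar hair_pick".split():
        for m in masks_of(p,o)[:4]:
            v,u=np.nonzero(m["mask"]);print(o,round(m["score"],2),m["bbox"],len(u),u.mean().round(1),v.mean().round(1),np.round(at(p,u.mean(),v.mean(),0.01),3))
print(status.read_state())
E
```

```text
pics
top [[-0.014, 0.983, -0.185, 0.355], [-1.0, -0.019, -0.023, 0.007], [-0.026, 0.185, 0.982, 1.159], [0.0, 0.0, 0.0, 1.0]] [[514.3, 0.0, 324.4], [0.0, 514.3, 239.6], [0.0, 0.0, 1.0]] ['color', 'intrinsics', 'world_from_camera', 'shot']
tin_large 0.75 [180.3, 285.5, 208.9, 313.1] 344 198.6 301.0 [0.437 0.317 0.01 ]
tin_large 0.73 [248.0, 219.7, 280.1, 254.7] 583 264.9 234.9 [0.585 0.17  0.01 ]
tin_medium 0.72 [173.7, 282.1, 202.3, 309.6] 273 190.9 299.5 [0.44  0.335 0.01 ]
tin_small 0.69 [176.2, 249.8, 191.0, 263.0] 189 182.9 256.7 [0.538 0.357 0.01 ]
tin_small 0.66 [139.5, 285.4, 154.7, 301.5] 213 145.4 292.3 [0.458 0.439 0.01 ]
tin_small 0.52 [176.8, 286.3, 192.9, 304.7] 213 184.5 295.2 [0.45 0.35 0.01]
saucer_large 0.65 [175.8, 284.8, 209.6, 313.1] 324 198.3 301.0 [0.437 0.318 0.01 ]
saucer_large 0.59 [245.3, 217.1, 283.3, 258.8] 693 266.6 238.7 [0.576 0.166 0.01 ]
saucer_medium 0.73 [462.3, 260.3, 494.2, 292.8] 888 479.6 275.3 [ 0.484 -0.311  0.01 ]
saucer_small 0.58 [329.8, 267.4, 355.2, 291.5] 539 341.7 279.6 [ 0.479 -0.004  0.01 ]
nail_brush 0.59 [247.9, 219.3, 283.0, 252.0]
[... 1959 characters left out ...]
204.6 [ 0.666 -0.388  0.01 ]
{'time': 1.1, 'q': array([-1.22690087e+00,  2.63868092e-01,  1.60400513e+00, -2.48572406e-05,
        1.27370615e+00, -3.69233316e-02]), 'joint_vel': array([0.0011969 , 0.00096509, 0.00249849, 0.00045484, 0.00066041,
       0.00047956]), 'joint_torque': array([ 2.02592280e-03, -5.15076470e+01, -3.67733502e+01,  5.70353041e-05,
        5.68787982e-04, -2.17855182e-05]), 'tool_pos': array([ 0.25085723, -0.62664398,  0.23129847]), 'tcp_rot': array([ 3.08479551e+00,  5.94588728e-01, -3.37067700e-05]), 'wrist_force': array([ 0.12280171, -0.51715359, -0.29523485]), 'torque': array([ 0.00855251, -0.01533027, -0.00706013]), 'grip_force': 0.0, 'width': 0.9966968784888263}
```

View pictures.

View pics/top0.png

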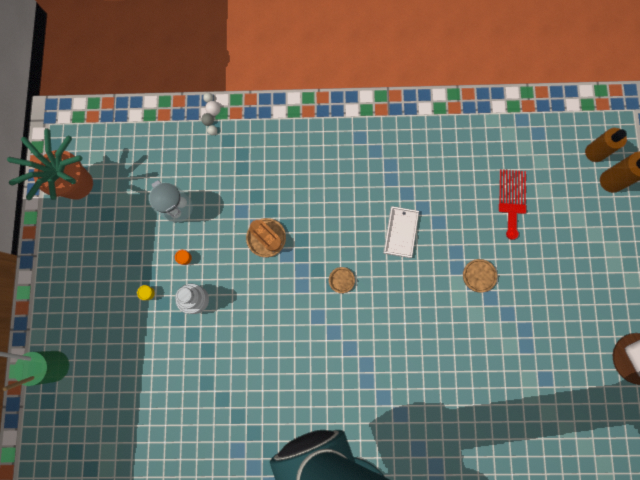

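```bash
python3 - <<'E'
import cv2,numpy as np
t=cv2.imread('pics/top0.png');s=cv2.imread('pics/scene0.png')
a=cv2.resize(t[170:320,130:290],(640,600),interpolation=2)
cv2.imwrite('pics/c0.png',a)
a=cv2.resize(s[220:370,330:500],(680,600),interpolation=2)
cv2.imwrite('pics/c1.png',a)
E
```

```text
(no output)
```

View pics/c0.png

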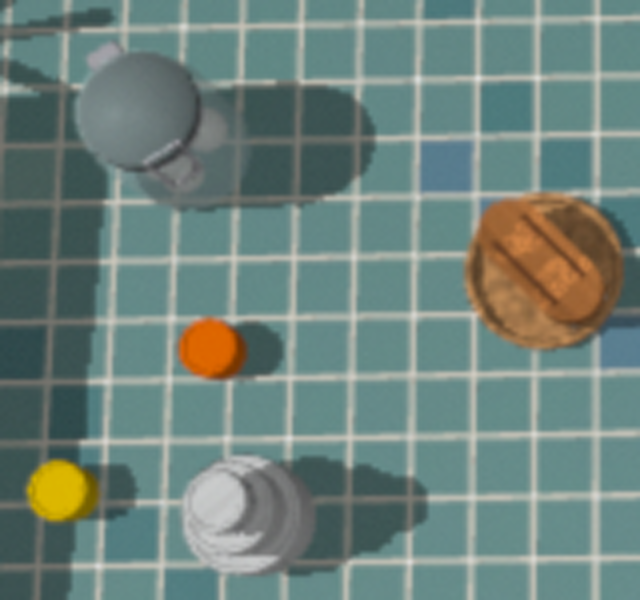

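View pics/c1.png

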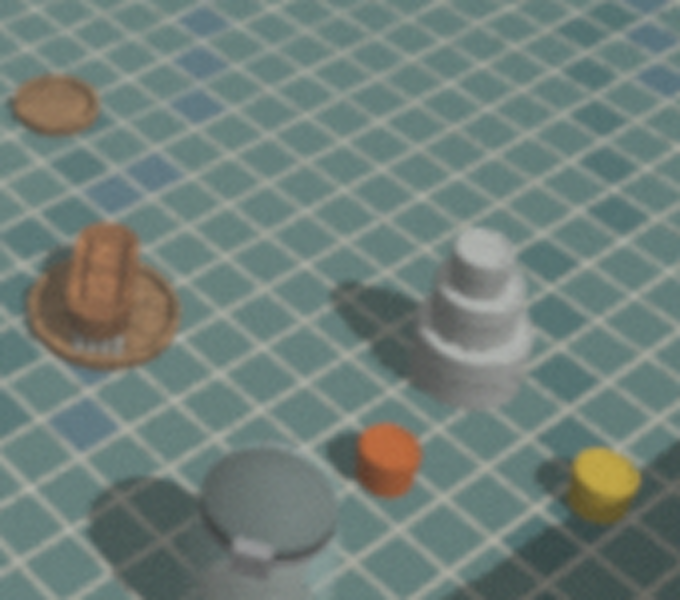

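The top view shows the stack at about (185,296), jar (170,200), brush in the large saucer (266,238), small saucer (342,280), dish (401,232), medium saucer (480,275), and pick (513,200). Three things could pass for the small tin:
- **Stack top, silver:** (184,295). This is the one I want, since it is silver and sits on the stack.
- **Orange:** (183,257), excluded by the task.
- **Yellow:** (145,292), excluded by the task.

The crops confirm the choice.

```bash
cat > fit.py <<'E'
from h import *
from scipy.optimize import minimize
S=4
def circ(r,zs,n=40):
    a=np.linspace(0,2*np.pi,n); return np.array([[r*np.cos(t),r*np.sin(t),z] for z in zs for t in a])
def stad(L,W,zs):
    r=W/2;c=circ(r,zs); c[:,0]+=np.sign(c[:,0])*(L/2-r); return c
def box(L,W,zs): return np.array([[x*L/2,y*W/2,z] for x in(-1,1) for y in(-1,1) for z in zs])
def place(P,x,y,w=0):
    c,s=np.cos(w),np.sin(w); Q=P.copy(); Q[:,0]=x+c*P[:,0]-s*P[:,1]; Q[:,1]=y+s*P[:,0]+c*P[:,1]; return Q
def hull(p,P):
    q=np.array([proj(p,X) for X in P],np.float32); return cv2.convexHull(q)
def draw(p,parts):
    m=np.zeros((480*S,640*S),np.uint8)
    for P in parts: cv2.fillConvexPoly(m,np.round(((hull(p,P)+.5)*S-.5)*16).astype(np.int32),255,shift=4)
    return cv2.resize(m,(640,480),interpolation=cv2.INTER_AREA)/255.
def fit(obs,model,x0,step):
    def cost(x):
        c=0
        for p,m in obs:
            d=draw(p,model(x)); c-=np.minimum(d,m).sum()/np.maximum(d,m).sum()
        return c/len(obs)
    x0=np.array(x0,float); sim=np.vstack([x0]+[x0+np.eye(len(x0))[i]*step[i] for i in range(len(x0))])
    r=minimize(cost,x0,method='Nelder-Mead',options=dict(initial_simplex=sim,maxiter=70*len(x0)//2,xatol=2e-4,fatol=1e-4)); return r.x,-r.fun
def cmask(p,lo,hi,box):
    h=cv2.cvtColor(p["color"],cv2.COLOR_RGB2HSV); m=cv2.inRange(h,lo,hi); o=np.zeros_like(m); l,t,r,b=box; o[t:b,l:r]=m[t:b,l:r]
    o=cv2.morphologyEx(o,cv2.MORPH_CLOSE,np.ones((3,3))); return o/255.
E
cat > m1.py <<'E'
from fit import *
T=read_camera("top");C=read_camera("scene")
cork=((0,70,40),(22,255,255))
def both(bt,bs,c=cork): return [(T,cmask(T,*c,bt)),(C,cmask(C,*c,bs))]
res={}
sc=lambda r:(lambda x:[place(circ(r,(0,.01)),x[0],x[1])])
for n,r,x0,bt,bs in(("sS",.03,(.48,0),(322,258,364,302),(323,230,365,265)),("sM",.038,(.485,-.308),(455,250,505,302),(260,180,304,217))):
    o=both(bt,bs)
    for k,oo in(("t",o[:1]),("s",o[1:]),("b",o)): print(n,k,*np.round(fit(oo,sc(r),x0,(.008,.008))[1::-1][1:],4), fit(oo,sc(r),x0,(.008,.008))[1] if k=="b" else "")
oL=both((238,208,292,268),(328,265,385,322))
def mL(x): return [place(circ(.046,(0,.01)),x[0],x[1]), place(stad(.084,.038,(.022,.038)),x[2],x[3],x[4])]
print("L+brush",fit(oL,mL,(.58,.165,.58,.165,-.8),(.006,.006,.006,.006,.15)))
print("L top",fit(oL[:1],lambda x:mL([x[0],x[1],x[0],x[1],-.8]),(.58,.165),(.006,.006)))
nb=[(p,masks_of(p,"nail_brush")[0]["mask"].astype(float)) for p in(T,C)]
print("brush net",[fit(o,lambda x:[place(stad(.084,.038,(.022,.038)),*x)],(.58,.165,-.8),(.006,.006,.2)) for o in(nb[:1],nb)])
dm=[(p,masks_of(p,"soap_dish")[0]["mask"].astype(float)) for p in(T,C)]
print("dish",[fit(o,lambda x:[place(box(.110,.064,(0,.012)),*x)],(.586,-.138,-.15),(.006,.006,.1)) for o in(dm[:1],dm)])
al=((0,0,110),(180,45,255))
oS=both((172,277,214,320),(428,270,470,330),al)
def mS(x): return [place(circ(.033,(0,.04)),x[0],x[1]),place(circ(.025,(.04,.072)),x[2],x[3]),place(circ(.017,(.072,.098)),x[4],x[5])]
print("stack1",fit(oS,lambda x:mS([*x,*x,*x]),(.43,.325),(.006,.006)))
r=fit(oS,mS,(.43,.325)*3,(.004,)*6);print("stack",r)
for o,n in((oS,"ov"),):
    ims=[]
    for (p,m),(l,t) in zip(o,((165,270),(420,262))):
        im=cv2.resize(p["color"][t:t+60,l:l+64,::-1],None,fx=6,fy=6)
        for P in mS(r[0]): cv2.polylines(im,[np.round((hull(p,P)+.5-[l,t])*6).astype(int)],1,(0,0,255))
        ims.append(im); ims.append(cv2.resize(np.dstack([m[t:t+60,l:l+64]]*3)*255,None,fx=6,fy=6).astype(np.uint8)) if 0 else 0
    cv2.imwrite("pics/ov.png",np.hstack(ims))
E
python3 m1.py
```

```text
sS t [ 0.4794 -0.0028] 
sS s [ 0.4782 -0.0065] 
sS b [ 0.4797 -0.0033] 0.8204009777710008
sM t [ 0.4845 -0.3124] 
sM s [ 0.483  -0.3154] 
sM b [ 0.4839 -0.3124] 0.8324759337148377
L+brush (array([ 0.58100671,  0.16863089,  0.58128017,  0.16785506, -2.25599869]), np.float64(0.8762469547973846))
L top (array([0.58103396, 0.1693498 ]), np.float64(0.9534595662905179))
brush net [(array([0.58121115, 0.1668618 , 0.77932239]), np.float64(0.9494085464571715)), (array([0.58154726, 0.16729442, 0.79006742]), np.float64(0.8858894060629962))]
dish [(array([ 0.58738684, -0.14122978, -0.19990544]), np.float64(0.9672465603082937)), (array([ 0.58816976, -0.14053938, -0.20687485]), np.float64(0.9449254694582927))]
stack1 (array([0.44145462, 0.33262827]), np.float64(0.5857406607183703))
stack (array([0.44276332, 0.33557252, 0.43437279, 0.33112006, 0.42304496,
       0.31630518]), np.float64(0.6137091782673663))
```

View pics/ov.png

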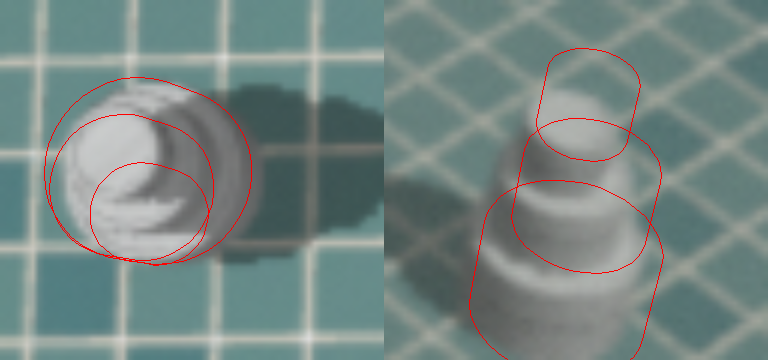

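The overlay shows the fit is wrong: the mask took in grout. The small lid itself sits at about (183.5,296) in top and (450.8,281) in scene. I'll redo it with a GrabCut silhouette.

```bash
cat > m2.py <<'E'
from fit import *
T=read_camera("top");C=read_camera("scene")
for p,u,v in((T,183.5,295.9),(C,450.8,281.2)): print("small lid",at(p,u,v,.098))
def mS(x): return [place(circ(.033,(0,.04)),x[0],x[1]),place(circ(.025,(.04,.072)),x[2],x[3]),place(circ(.017,(.072,.098)),x[4],x[5])]
x0=np.mean([at(T,183.5,295.9,.098),at(C,450.8,281.2,.098)],0)[:2]
obs=[]
for p,(l,t) in((T,(165,270)),(C,(420,262))):
    d=(draw(p,mS([*x0]*3))>.5).astype(np.uint8); g=np.full(d.shape,cv2.GC_BGD,np.uint8)
    g[cv2.dilate(d,np.ones((9,9)))>0]=cv2.GC_PR_BGD; g[d>0]=cv2.GC_PR_FGD; g[cv2.erode(d,np.ones((9,9)))>0]=cv2.GC_FGD
    big=slice(t-40,t+100),slice(l-50,l+114); gm=g[big].copy()
    cv2.grabCut(np.ascontiguousarray(p["color"][big]),gm,None,np.zeros((1,65)),np.zeros((1,65)),5,cv2.GC_INIT_WITH_MASK)
    m=np.zeros((480,640));m[big]=(gm%2==1); obs.append((p,m))
for o in(obs[:1],obs[1:],obs): print(fit(o,lambda x:mS([*x]*3),x0,(.006,.006)))
r=fit(obs,mS,[*x0]*3,(.004,)*6);print(r)
ims=[]
for (p,m),(l,t) in zip(obs,((165,270),(420,262))):
    a=p["color"][t-5:t+65,l-5:l+65,::-1].copy(); im=cv2.resize(a,None,fx=5,fy=5)
    for P in mS(r[0]): cv2.polylines(im,[np.round((hull(p,P)+.5-[l-5,t-5])*5).astype(int)],1,(0,0,255))
    cs,_=cv2.findContours(cv2.resize(m[t-5:t+65,l-5:l+65],None,fx=5,fy=5,interpolation=0).astype(np.uint8),0,2); cv2.drawContours(im,cs,-1,(0,255,0),1); ims.append(im)
cv2.imwrite("pics/ov2.png",np.hstack(ims))
E
python3 m2.py
```

```text
small lid [0.4414426  0.32550814 0.098     ]
small lid [0.4460946  0.32601076 0.098     ]
(array([0.44114547, 0.33026827]), np.float64(0.8579396545931054))
(array([0.44633609, 0.32980433]), np.float64(0.8756571565555842))
(array([0.44302222, 0.3290815 ]), np.float64(0.8558051702321084))
(array([0.44235506, 0.32979316, 0.44111168, 0.32662442, 0.44570589,
       0.32570258]), np.float64(0.8665021337852024))
```

View pics/ov2.png

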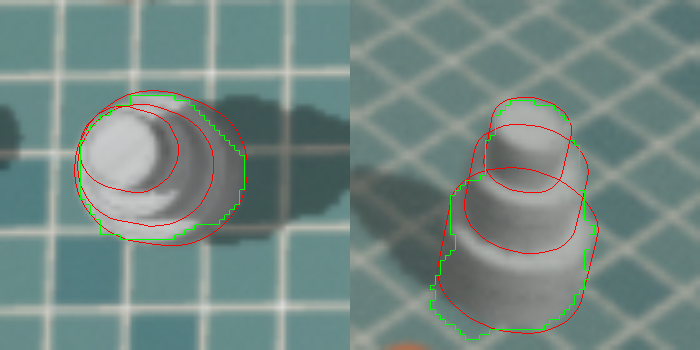

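The second overlay matches well: the stack axis is near (0.443, 0.328), and all three tins are within about 3 mm of it. Brush is at (0.581, 0.168) with yaw 0.785; dish at (0.588, -0.141) with yaw -0.2. I'll start by moving above the brush.

Emit:
drive_tool:
  rows:
    - [0,0,-5.79,0,0,0,0.75]
    - [0,0,-5.79,0,0,0,0.75]
    - [0,0,-5.79,0,0,0,0.75]
    - [0,0,-5.79,0,0,0,0.75]
    - [0,0,0,0.033,-0.0137,0,0.75]
    - [0,0,0,0.033,-0.0137,0,0.75]
    - [0,0,0,0.033,-0.0137,0,0.75]
    - [0,0,0,0.033,-0.0137,0,0.75]

```text
time: 2.17
tool_pos: [0.3057, -0.4933, 0.2311]
tcp_rot: [-2.903, -1.2, -0.0]
wrist_force: [0.7, 0.4, 0.3]
width: 0.75
grip_force: 0.0
```

Emit:
drive_tool:
  rows:
    - [0,0,0,0.033,-0.0137,0,0.75]
    - [0,0,0,0.033,-0.0137,0,0.75]
    - [0,0,0,0.033,-0.0137,0,0.75]
    - [0,0,0,0.033,-0.0137,0,0.75]
    - [0,0,0,0.033,-0.0137,0,0.75]
    - [0,0,0,0.033,-0.0137,0,0.75]
    - [0,0,0,0.033,-0.0137,0,0.75]
    - [0,0,0,0.033,-0.0137,0,0.75]

```text
time: 2.83
tool_pos: [0.4152, -0.2289, 0.2317]
tcp_rot: [2.902, 1.201, 0.001]
wrist_force: [1.1, 0.4, -0.4]
width: 0.752
grip_force: 0.0
```

Emit:
drive_tool:
  rows:
    - [0,0,0,0.033,-0.0137,0,0.75]
    - [0,0,0,0.033,-0.0137,0,0.75]
    - [0,0,0,0.033,-0.0137,0,0.75]
    - [0,0,0,0.033,-0.0137,0,0.75]
    - [0,0,0,0.033,-0.0137,0.01,0.75]
    - [0,0,0,0.033,-0.0137,0.01,0.75]
    - [0,0,0,0.033,-0.0137,0.01,0.75]
    - [0,0,0,0.033,-0.0137,0.01,0.75]

```text
time: 3.5
tool_pos: [0.5246, 0.0355, 0.1913]
tcp_rot: [2.902, 1.202, 0.002]
wrist_force: [0.8, -0.9, -0.0]
width: 0.751
grip_force: 0.0
```

Emit:
drive_tool:
  rows:
    - [0,0,0,0.033,-0.0137,0.01,0.75]
    - [0,0,0,0.02,-0.01,0.01,0.75]
    - [0,0,0,0.01,-0.004,0,0.75]
    - [0,0,0,0,0,0,0.75]
    - [0,0,0,0,0,0,0.75]

```text
time: 3.92
tool_pos: [0.5491, 0.0976, 0.1716]
tcp_rot: [2.901, 1.203, -0.0]
wrist_force: [-0.2, 0.4, 0.2]
width: 0.747
grip_force: 0.0
```

```bash
cat > d.py <<'E'
import sys
from h import *
# usage: d.py x y z psi  -> remaining turn (deg, tool z) then shift in tool axes after turning
s=status.read_state(); Rm=R.from_rotvec(s["tcp_rot"]).as_matrix(); psi=np.arctan2(Rm[1,0],Rm[0,0])
print("t %.2f pos %s psi %.4f tilt %.4f width %.3f grip %.1f q6 %.2f F %s"%(s["time"],np.round(s["tool_pos"],4),psi,np.arccos(-Rm[2,2]),s["width"],s["grip_force"],s["q"][5],np.round(s["wrist_force"],1)))
a=list(map(float,sys.argv[1:]))
for i in range(0,len(a),4):
    x,y,z,w=a[i:i+4]; d=np.array([x,y,z])-s["tool_pos"]; c,n=np.cos(w),np.sin(w)
    print("turn az %.2f shift x %.4f y %.4f z %.4f norm %.3f"%(np.degrees(psi-w),c*d[0]+n*d[1],n*d[0]-c*d[1],-d[2],np.linalg.norm(d)))
E
python3 d.py .581 .168 .013 .785
```

```text
t 3.92 pos [0.5491 0.0976 0.1716] psi 0.7862 tilt 0.0007 width 0.747 grip 0.0 q6 0.92 F [-0.2  0.4  0.2]
turn az 0.07 shift x 0.0723 y -0.0273 z 0.1586 norm 0.176
```

Emit:
drive_tool:
  rows:
    - [0,0,0,0.0241,-0.0091,0,0.75]
    - [0,0,0,0.0241,-0.0091,0,0.75]
    - [0,0,0,0.0241,-0.0091,0,0.75]
    - [0,0,0,0,0,0.03,0.75]
    - [0,0,0,0,0,0.03,0.75]
    - [0,0,0,0,0,0.03,0.75]
    - [0,0,0,0,0,0.02,0.75]
    - [0,0,0,0,0,0.01,0.75]

```text
time: 4.58
tool_pos: [0.5789, 0.1657, 0.0488]
tcp_rot: [-2.904, -1.199, 0.007]
wrist_force: [-0.2, -0.1, -0.4]
width: 0.748
grip_force: 0.0
```

Emit:
drive_tool:
  rows:
    - [0,0,0,0,0,0.015,0.75]
    - [0,0,0,0,0,0.015,0.75]
    - [0,0,0,0,0,0.0086,0.75]
    - [0,0,0,0,0,0,0.75]
    - [0,0,0,0,0,0,0.75]

```text
time: 5.0
tool_pos: [0.5813, 0.1675, 0.0133]
tcp_rot: [2.903, 1.2, 0.0]
wrist_force: [-0.3, -0.5, 0.0]
width: 0.75
grip_force: 0.0
```

Emit:
drive_tool:
  rows:
    - [0,0,0,0,0,0,0.3]
    - [0,0,0,0,0,0,0.3]
    - [0,0,0,0,0,0,0.3]
    - [0,0,0,0,0,0,0.3]
    - [0,0,0,0,0,0,0.3]
    - [0,0,0,0,0,0,0.3]
  force: 35

```text
time: 5.5
tool_pos: [0.5823, 0.1685, 0.0144]
tcp_rot: [2.902, 1.202, 0.004]
wrist_force: [0.1, -1.0, 5.8]
width: 0.437
grip_force: 36.9
```

```bash
python3 d.py .588 -.141 .10 -.2
```

```text
t 5.50 pos [0.5823 0.1685 0.0144] psi 0.7852 tilt 0.0029 width 0.437 grip 36.9 q6 1.03 F [ 0.1 -1.   5.8]
turn az 56.45 shift x 0.0670 y 0.3022 z -0.0856 norm 0.321
```

Emit:
drive_tool:
  rows:
    - [0,0,0,0,0,-0.015,0.3]
    - [0,0,0,0,0,-0.0256,0.3]
    - [0,0,0,0,0,-0.025,0.3]
    - [0,0,5.65,0,0,-0.02,0.3]
    - [0,0,5.65,0,0,0,0.3]
    - [0,0,5.65,0,0,0,0.3]
    - [0,0,5.65,0,0,0,0.3]
    - [0,0,5.65,0,0,0,0.3]

```text
time: 6.17
tool_pos: [0.5806, 0.1683, 0.0985]
tcp_rot: [-3.109, -0.45, -0.0]
wrist_force: [-1.5, -0.5, -0.5]
width: 0.435
grip_force: 36.1
```

Emit:
drive_tool:
  rows:
    - [0,0,5.65,0,0,0,0.3]
    - [0,0,5.65,0,0,0,0.3]
    - [0,0,5.65,0,0,0,0.3]
    - [0,0,5.65,0,0,0,0.3]
    - [0,0,5.65,0,0,0,0.3]
    - [0,0,0,0,0.015,0,0.3]
    - [0,0,0,0.006,0.028,0,0.3]
    - [0,0,0,0.006,0.028,0,0.3]

```text
time: 6.83
tool_pos: [0.5777, 0.0957, 0.0981]
tcp_rot: [3.126, -0.308, -0.001]
wrist_force: [0.6, -0.8, -1.4]
width: 0.434
grip_force: 36.1
```

Emit:
drive_tool:
  rows:
    - [0,0,0,0.007,0.028,0,0.3]
    - [0,0,0,0.007,0.028,0,0.3]
    - [0,0,0,0.007,0.028,0,0.3]
    - [0,0,0,0.007,0.028,0,0.3]
    - [0,0,0,0.007,0.028,0,0.3]
    - [0,0,0,0.007,0.028,0,0.3]
    - [0,0,0,0.007,0.028,0,0.3]
    - [0,0,0,0.006,0.02,0,0.3]

```text
time: 7.5
tool_pos: [0.5882, -0.1293, 0.0982]
tcp_rot: [3.125, -0.313, -0.001]
wrist_force: [-0.2, 0.5, -0.5]
width: 0.435
grip_force: 36.1
```

Emit:
drive_tool:
  rows:
    - [0,0,0,0,0,0,0.3]
    - [0,0,0,0,0,0,0.3]

```text
time: 7.67
tool_pos: [0.5886, -0.1278, 0.0982]
tcp_rot: [-3.125, 0.317, 0.001]
wrist_force: [-0.4, -0.7, -1.1]
width: 0.434
grip_force: 36.1
```

```bash
python3 d.py .588 -.141 .0155 -.2; python3 - <<'E'
from h import *
T=read_camera("top");C=read_camera("scene")
a=cv2.resize(T["color"][180:290,350:450],(500,550));b=cv2.resize(C["color"][170:280,230:330],(500,550))
cv2.imwrite("pics/d1.png",cv2.resize(np.hstack([a,b])[:,:,::-1],(800,440)))
E
```

```text
t 7.67 pos [ 0.5886 -0.1278  0.0982] psi -0.2022 tilt 0.0005 width 0.434 grip 36.1 q6 1.52 F [-0.4 -0.7 -1.1]
turn az -0.12 shift x 0.0021 y 0.0130 z 0.0827 norm 0.084
```

View pics/d1.png

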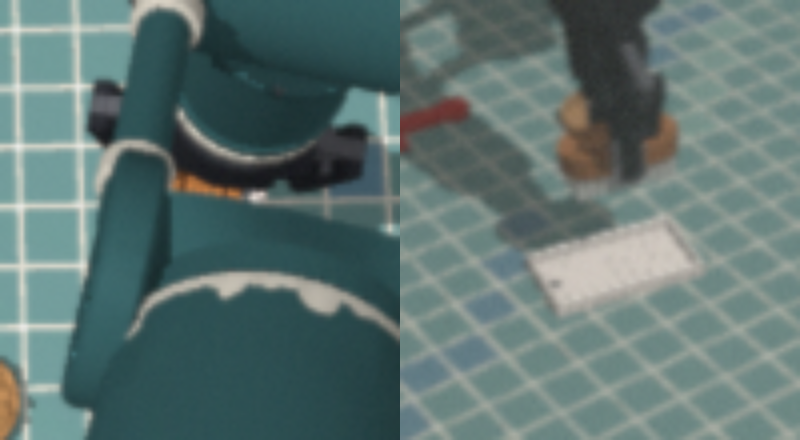

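The crop shows the brush held level above the dish. I'm lowering it now.

Emit:
drive_tool:
  rows:
    - [0,0,0,0.002,0.013,0,0.3]
    - [0,0,0,0,0,0.02,0.3]
    - [0,0,0,0,0,0.02,0.3]
    - [0,0,0,0,0,0.02,0.3]
    - [0,0,0,0,0,0.01,0.3]
    - [0,0,0,0,0,0.006,0.3]
    - [0,0,0,0,0,0.004,0.3]
    - [0,0,0,0,0,0,0.3]

```text
time: 8.43
tool_pos: [0.5884, -0.1393, 0.0179]
tcp_rot: [-3.126, 0.314, 0.001]
wrist_force: [-0.2, -0.2, -1.2]
width: 0.435
grip_force: 36.2
```

Emit:
drive_tool:
  rows:
    - [0,0,0,0,0,0.0015,0.3]
    - [0,0,0,0,0,0.0015,0.3]
    - [0,0,0,0,0,0,0.3]

```text
time: 8.68
tool_pos: [0.5892, -0.1397, 0.016]
tcp_rot: [3.126, -0.315, 0.002]
wrist_force: [-1.5, 0.4, -0.8]
width: 0.439
grip_force: 36.2
```

```bash
python3 d.py .588 -.141 .015 -.2
```

```text
t 8.68 pos [ 0.5892 -0.1397  0.016 ] psi -0.2010 tilt 0.0014 width 0.439 grip 36.2 q6 1.50 F [-1.5  0.4 -0.8]
turn az -0.06 shift x -0.0009 y 0.0016 z 0.0010 norm 0.002
```

Emit:
drive_tool:
  rows:
    - [0,0,0,0,0,0.0012,0.3]
    - [0,0,0,0,0,0,0.5]
    - [0,0,0,0,0,0,0.6]
    - [0,0,0,0,0,0,0.7]
    - [0,0,0,0,0,0,0.75]
    - [0,0,0,0,0,-0.015,0.75]
    - [0,0,0,0,0,-0.04,0.75]
    - [0,0,0,0,0,-0.04,0.75]

```text
time: 9.35
tool_pos: [0.5861, -0.1388, 0.1075]
tcp_rot: [-3.125, 0.315, 0.01]
wrist_force: [0.9, -0.6, 0.6]
width: 0.75
grip_force: 0.0
```

Emit:
drive_tool:
  rows:
    - [0,0,-7.05,0,0,-0.04,0.75]
    - [0,0,-7.05,0,0,-0.04,0.75]
    - [0,0,-7.05,0,0,0,0.75]
    - [0,0,-7.05,0,0,0,0.75]
    - [0,0,-7.05,0,0,0,0.75]
    - [0,0,-7.05,0,0,0,0.75]
    - [0,0,-7.05,0,0,0,0.75]
    - [0,0,-7.05,0,0,0,0.75]

```text
time: 10.02
tool_pos: [0.5885, -0.1395, 0.1892]
tcp_rot: [2.9, 1.208, 0.0]
wrist_force: [0.2, -0.5, 0.1]
width: 0.748
grip_force: 0.0
```

Emit:
drive_tool:
  rows:
    - [0,0,0,0.0163,-0.031,0,0.75]
    - [0,0,0,0.0163,-0.031,0,0.75]
    - [0,0,0,0.0163,-0.031,0,0.75]
    - [0,0,0,0.0163,-0.031,0,0.75]
    - [0,0,0,0.0163,-0.031,0,0.75]
    - [0,0,0,0.0163,-0.031,0,0.75]
    - [0,0,0,0.0163,-0.031,0,0.75]
    - [0,0,0,0.0163,-0.031,0,0.75]

```text
time: 10.68
tool_pos: [0.5052, 0.1297, 0.1893]
tcp_rot: [2.904, 1.199, 0.001]
wrist_force: [1.4, -0.1, -0.5]
width: 0.75
grip_force: 0.0
```

Emit:
drive_tool:
  rows:
    - [0,0,0,0.0163,-0.031,0,0.75]
    - [0,0,0,0.0163,-0.031,0,0.75]
    - [0,0,0,0.0163,-0.031,0,0.75]
    - [0,0,0,0.0163,-0.031,0,0.75]
    - [0,0,0,0.012,-0.02,0,0.75]
    - [0,0,0,0,0,0,0.75]
    - [0,0,0,0,0,0,0.75]

```text
time: 11.27
tool_pos: [0.4586, 0.2858, 0.1891]
tcp_rot: [2.902, 1.203, -0.0]
wrist_force: [0.1, 0.0, -0.4]
width: 0.751
grip_force: 0.0
```

```bash
python3 d.py .444 .327 .074 .785; python3 - <<'E'
from fit import *
T=read_camera("top");C=read_camera("scene")
print([ (m["bbox"],m["score"]) for m in masks_of(T,"nail_brush")[:2]])
ims=[]
for p,(l,t) in((T,(370,195)),(C,(250,195))):
    im=cv2.resize(p["color"][t:t+70,l:l+70,::-1],None,fx=5,fy=5)
    for P in(place(box(.110,.064,(.012,)),.5877,-.141,-.2),place(stad(.084,.038,(.038,)),.588,-.141,-.2)): cv2.polylines(im,[np.round((hull(p,P)+.5-[l,t])*5).astype(int)],1,(0,0,255))
    ims.append(im)
cv2.imwrite("pics/d2.png",np.hstack(ims))
E
```

```text
t 11.27 pos [0.4586 0.2858 0.1891] psi 0.7862 tilt 0.0003 width 0.751 grip 0.0 q6 1.30 F [ 0.1  0.  -0.4]
turn az 0.07 shift x 0.0188 y -0.0395 z 0.1151 norm 0.123
[]
```

View pics/d2.png

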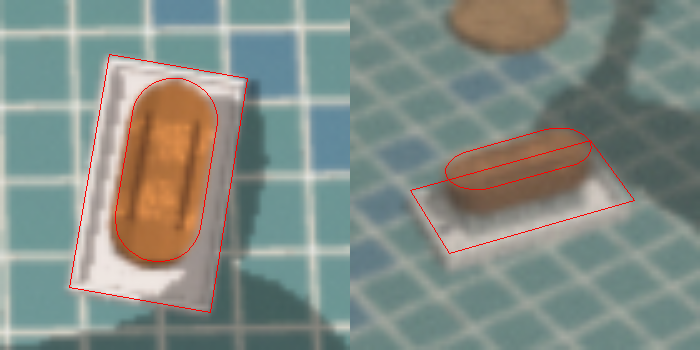

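The brush sits centred and lengthwise in the dish; its outline matches the prediction within about 3 mm. Next is the small tin.

Emit:
drive_tool:
  rows:
    - [0,0,0,0.0094,-0.0198,0,0.75]
    - [0,0,0,0.0094,-0.0197,0,0.75]
    - [0,0,0,0,0,0.025,0.75]
    - [0,0,0,0,0,0.025,0.75]
    - [0,0,0,0,0,0.02,0.75]
    - [0,0,0,0,0,0.015,0.75]
    - [0,0,0,0,0,0.015,0.75]
    - [0,0,0,0,0,0.01,0.75]

```text
time: 12.08
tool_pos: [0.4443, 0.3241, 0.0773]
tcp_rot: [2.904, 1.196, -0.004]
wrist_force: [-0.5, -0.3, -0.2]
width: 0.752
grip_force: 0.0
```

Emit:
drive_tool:
  rows:
    - [0,0,0,0,0,0.003,0.75]
    - [0,0,0,0,0,0,0.75]
    - [0,0,0,0,0,0,0.7]
    - [0,0,0,0,0,0,0.65]

```text
time: 12.42
tool_pos: [0.4456, 0.3263, 0.0773]
tcp_rot: [-2.904, -1.198, -0.003]
wrist_force: [-0.8, 0.3, 0.3]
width: 0.654
grip_force: 0.0
```

```bash
python3 d.py .444 .327 .074 .785; python3 - <<'E'
from h import *
C=read_camera("scene");save(C,"x.png")
cv2.imwrite("pics/s1.png",cv2.resize(C["color"][250:340,405:495,::-1],(560,560)))
E
```

```text
t 12.42 pos [0.4456 0.3263 0.0773] psi 0.7828 tilt 0.0021 width 0.654 grip 0.0 q6 1.38 F [-0.8  0.3  0.3]
turn az -0.12 shift x -0.0006 y -0.0016 z 0.0033 norm 0.004
```

View pics/s1.png

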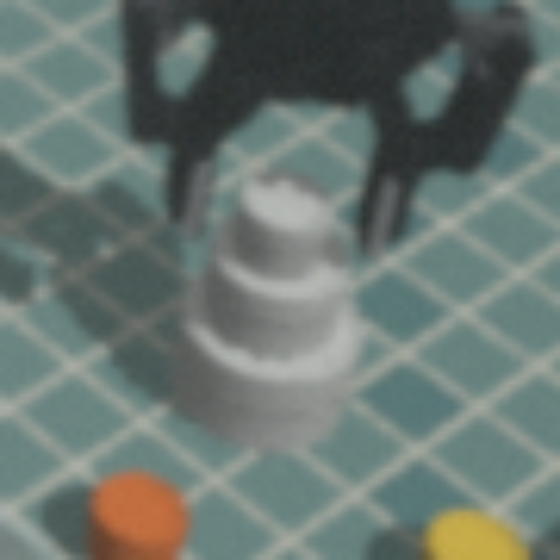

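Emit:
drive_tool:
  rows:
    - [0,0,0,0,0,0.001,0.6]
    - [0,0,0,0,0,0,0.5]
    - [0,0,0,0,0,0,0.45]
    - [0,0,0,0,0,0,0.4]
    - [0,0,0,0,0,0,0.3]
    - [0,0,0,0,0,0,0.25]
    - [0,0,0,0,0,0,0.25]
    - [0,0,0,0,0,0,0.25]
  force: 25

```text
time: 13.13
tool_pos: [0.4448, 0.3263, 0.0755]
tcp_rot: [-2.904, -1.199, -0.001]
wrist_force: [-0.8, 1.2, 3.1]
width: 0.386
grip_force: 25.0
```

```bash
python3 d.py .4795 -.0035 .13 .785
```

```text
t 13.13 pos [0.4448 0.3263 0.0755] psi 0.7833 tilt 0.0006 width 0.386 grip 25.0 q6 1.38 F [-0.8  1.2  3.1]
turn az -0.10 shift x -0.2085 y 0.2578 z -0.0545 norm 0.336
```

The fingertips would hit the saucer rim from this height, so I'll regrasp 6 mm higher.

Emit:
drive_tool:
  rows:
    - [0,0,0,0,0,0,0.45]
    - [0,0,0,0,0,0,0.5]
    - [0,0,0,0,0,-0.003,0.5]
    - [0,0,0,0,0,-0.0035,0.5]
    - [0,0,0,0,0,0,0.5]
    - [0,0,0,0,0,0,0.4]
    - [0,0,0,0,0,0,0.35]
    - [0,0,0,0,0,0,0.25]

```text
time: 13.8
tool_pos: [0.4449, 0.3263, 0.0821]
tcp_rot: [-2.904, -1.199, -0.001]
wrist_force: [0.2, -0.7, 2.6]
width: 0.385
grip_force: 25.0
```

Emit:
drive_tool:
  rows:
    - [0,0,0,0,0,0,0.25]
    - [0,0,0,0,0,0,0.25]
    - [0,0,0,0,0,0,0.25]
  force: 30

```text
time: 14.05
tool_pos: [0.4449, 0.3263, 0.0821]
tcp_rot: [-2.904, -1.199, -0.001]
wrist_force: [-1.2, 0.3, 4.6]
width: 0.379
grip_force: 29.5
```

```bash
python3 d.py .4795 -.0035 .13 .785
```

```text
t 14.05 pos [0.4449 0.3263 0.0821] psi 0.7833 tilt 0.0009 width 0.379 grip 29.5 q6 1.38 F [-1.2  0.3  4.6]
turn az -0.10 shift x -0.2086 y 0.2577 z -0.0479 norm 0.335
```

Emit:
drive_tool:
  rows:
    - [0,0,0,0,0,-0.008,0.25]
    - [0,0,0,0,0,-0.02,0.25]
    - [0,0,0,0,0,-0.02,0.25]
    - [0,0,0,-0.01,0.0125,0,0.25]
    - [0,0,0,-0.02,0.0247,0,0.25]
    - [0,0,0,-0.02,0.0247,0,0.25]
    - [0,0,0,-0.02,0.0247,0,0.25]
    - [0,0,0,-0.02,0.0247,0,0.25]

```text
time: 14.72
tool_pos: [0.4587, 0.1822, 0.1294]
tcp_rot: [2.903, 1.2, -0.001]
wrist_force: [-0.0, -1.1, -0.9]
width: 0.379
grip_force: 29.9
```

Emit:
drive_tool:
  rows:
    - [0,0,0,-0.02,0.0247,0,0.25]
    - [0,0,0,-0.02,0.0247,0,0.25]
    - [0,0,0,-0.02,0.0247,0,0.25]
    - [0,0,0,-0.02,0.0247,0,0.25]
    - [0,0,0,-0.02,0.0247,0,0.25]
    - [0,0,0,-0.0185,0.0229,0,0.25]
    - [0,0,0,0,0,0,0.25]
    - [0,0,0,0,0,0,0.25]

```text
time: 15.38
tool_pos: [0.4783, -0.005, 0.1294]
tcp_rot: [-2.905, -1.194, 0.001]
wrist_force: [-1.0, 0.7, 0.2]
width: 0.385
grip_force: 30.0
```

```bash
python3 d.py .4795 -.0035 .0145 .785;python3 - <<'E'
from h import *
C=read_camera("scene");T=read_camera("top")
for p in(T,C):
  for m in masks_of(p,"tin_small")[:4]: print(np.round(m["bbox"]),round(m["score"],2))
cv2.imwrite("pics/s2.png",cv2.resize(np.hstack([C["color"][200:280,305:385],T["color"][240:320,300:380]])[:,:,::-1],(800,400)))
E
```

```text
t 15.38 pos [ 0.4783 -0.005   0.1294] psi 0.7797 tilt 0.0008 width 0.385 grip 30.0 q6 0.73 F [-1.   0.7  0.2]
turn az -0.30 shift x 0.0020 y -0.0002 z 0.1149 norm 0.115
[142. 286. 155. 302.] 0.69
[499. 169. 525. 242.] 0.66
[175. 249. 193. 263.] 0.55
[420. 323. 433. 345.] 0.58
[473. 331. 488. 354.] 0.53
[344. 204. 350. 212.] 0.43
[377. 330. 414. 391.] 0.42
```

View pics/s2.png

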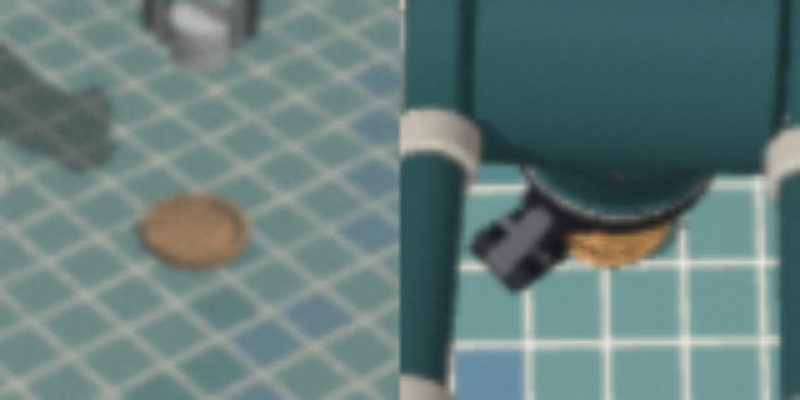

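The tin is held over the small saucer. I'm lowering it.

Emit:
drive_tool:
  rows:
    - [0,0,0,0.002,0,0,0.25]
    - [0,0,0,0,0,0.025,0.25]
    - [0,0,0,0,0,0.03,0.25]
    - [0,0,0,0,0,0.025,0.25]
    - [0,0,0,0,0,0.015,0.25]
    - [0,0,0,0,0,0.01,0.25]
    - [0,0,0,0,0,0.005,0.25]
    - [0,0,0,0,0,0.002,0.25]

```text
time: 16.25
tool_pos: [0.4799, -0.0017, 0.0171]
tcp_rot: [-2.903, -1.2, 0.001]
wrist_force: [-0.9, -0.1, -0.1]
width: 0.379
grip_force: 30.0
```

Emit:
drive_tool:
  rows:
    - [0,0,0,0,0,0.001,0.25]
    - [0,0,0,0,0,0,0.25]
    - [0,0,0,0,0,0,0.25]

```text
time: 16.5
tool_pos: [0.4812, -0.0023, 0.0177]
tcp_rot: [2.903, 1.199, 0.003]
wrist_force: [0.6, 0.0, -0.4]
width: 0.382
grip_force: 30.0
```

```bash
python3 d.py .4795 -.0035 .0145 .785
```

```text
t 16.50 pos [ 0.4812 -0.0023  0.0177] psi 0.7833 tilt 0.0022 width 0.382 grip 30.0 q6 0.73 F [ 0.6  0.  -0.4]
turn az -0.10 shift x -0.0020 y -0.0004 z 0.0032 norm 0.004
```

Emit:
drive_tool:
  rows:
    - [0,0,0,-0.001,0,0.001,0.25]
    - [0,0,0,0,0,0.001,0.25]
    - [0,0,0,0,0,0,0.25]
    - [0,0,0,0,0,0,0.25]

```text
time: 16.83
tool_pos: [0.4794, -0.0031, 0.0148]
tcp_rot: [2.904, 1.199, 0.0]
wrist_force: [1.6, -0.0, -0.1]
width: 0.384
grip_force: 30.0
```

Emit:
drive_tool:
  rows:
    - [0,0,0,0,0,0.001,0.25]
    - [0,0,0,0,0,0,0.25]
    - [0,0,0,0,0,0,0.25]

```text
time: 17.08
tool_pos: [0.4796, -0.0031, 0.0141]
tcp_rot: [2.904, 1.199, 0.0]
wrist_force: [-1.4, -0.0, 5.5]
width: 0.382
grip_force: 30.5
```

Contact at 5.5 N, so the tin is seated. Releasing and returning to the stack.

Emit:
drive_tool:
  rows:
    - [0,0,0,0,0,0,0.42]
    - [0,0,0,0,0,0,0.5]
    - [0,0,0,0,0,0,0.55]
    - [0,0,0,0,0,-0.01,0.6]
    - [0,0,0,0,0,-0.035,0.8]
    - [0,0,0,0,0,-0.04,0.8]
    - [0,0,0,0,0,-0.04,0.8]
    - [0,0,0,0,0,-0.01,0.8]

```text
time: 17.75
tool_pos: [0.4838, -0.0032, 0.1562]
tcp_rot: [2.899, 1.197, 0.016]
wrist_force: [1.4, 0.8, 1.2]
width: 0.801
grip_force: 0.0
```

Emit:
drive_tool:
  rows:
    - [0,0,0,0.0208,-0.0258,0,0.8]
    - [0,0,0,0.0208,-0.0258,0,0.8]
    - [0,0,0,0.0208,-0.0258,0,0.8]
    - [0,0,0,0.0208,-0.0258,0,0.8]
    - [0,0,0,0.0208,-0.0258,0,0.8]
    - [0,0,0,0.0208,-0.0258,0,0.8]
    - [0,0,0,0.0208,-0.0258,0,0.8]
    - [0,0,0,0,0,0,0.8]

```text
time: 18.42
tool_pos: [0.4546, 0.2326, 0.1493]
tcp_rot: [-2.899, -1.204, -0.003]
wrist_force: [0.0, 0.4, 0.8]
width: 0.799
grip_force: 0.0
```

```bash
python3 d.py .4435 .3275 .051 .785; cat > chk.py <<'E'
from fit import *
import sys
# chk.py out  list of: name
T=read_camera("top");C=read_camera("scene")
def ov(out,models,cT,cC,s=5,w=70):
    ims=[]
    for p,(l,t) in((T,cT),(C,cC)):
        l,t=int(l-w/2),int(t-w/2)
        im=cv2.resize(p["color"][t:t+w,l:l+w,::-1],None,fx=s,fy=s)
        for P in models: cv2.polylines(im,[np.round((hull(p,P)+.5-[l,t])*s).astype(int)],1,(0,0,255))
        ims.append(im)
    cv2.imwrite("pics/"+out,np.hstack(ims))
E
python3 - <<'E'
from chk import *
ov("k1.png",[place(circ(.03,(.01,)),.4797,-.0033),place(circ(.017,(.004,.03)),.4796,-.0031)],(342,280),(344,247),8,44)
ims=[cv2.imread("pics/k1.png")]
ov("k2.png",[place(circ(.033,(0,.04)),.443,.3285),place(circ(.025,(.04,.072)),.443,.328)],(190,300),(448,305),8,44)
cv2.imwrite("pics/k.png",cv2.resize(np.vstack(ims+[cv2.imread("pics/k2.png")]),(600,600)))
E
```

```text
t 18.42 pos [0.4546 0.2326 0.1493] psi 0.7871 tilt 0.0031 width 0.799 grip 0.0 q6 1.20 F [0.  0.4 0.8]
turn az 0.12 shift x 0.0593 y -0.0750 z 0.0983 norm 0.137
```

View pics/k.png

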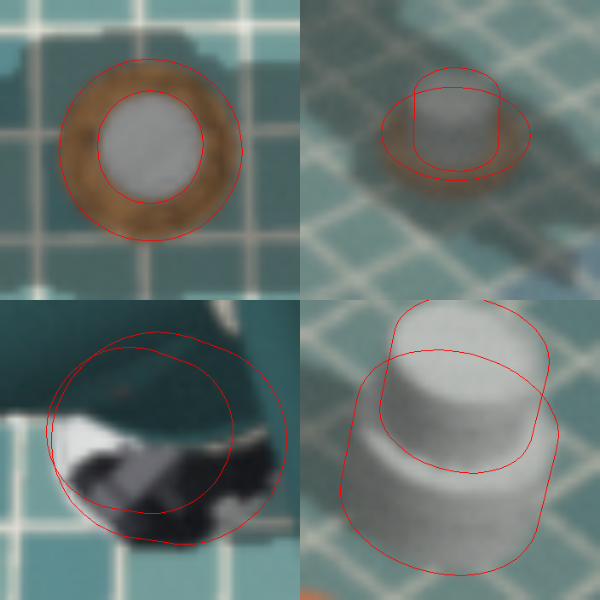

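The small tin is centred in its saucer, and the rest of the stack sits as modelled. Next is the medium tin.

Emit:
drive_tool:
  rows:
    - [0,0,0,0.0198,-0.025,0,0.8]
    - [0,0,0,0.0198,-0.025,0,0.8]
    - [0,0,0,0.0197,-0.025,0,0.8]
    - [0,0,0,0,0,0,0.8]
    - [0,0,0,0,0,0.025,0.8]
    - [0,0,0,0,0,0.025,0.8]
    - [0,0,0,0,0,0.02,0.8]
    - [0,0,0,0,0,0.015,0.8]

```text
time: 19.18
tool_pos: [0.4435, 0.3202, 0.0616]
tcp_rot: [2.903, 1.197, -0.005]
wrist_force: [0.6, 0.9, -0.1]
width: 0.801
grip_force: 0.0
```

Emit:
drive_tool:
  rows:
    - [0,0,0,0,0,0.01,0.8]
    - [0,0,0,0,0,0.003,0.8]
    - [0,0,0,0,0,0,0.8]
    - [0,0,0,0,0,0,0.7]

```text
time: 19.52
tool_pos: [0.445, 0.3224, 0.0514]
tcp_rot: [-2.904, -1.198, -0.002]
wrist_force: [-0.3, -0.1, -0.2]
width: 0.702
grip_force: 0.1
```

```bash
python3 d.py .4435 .3275 .050 .785
```

```text
t 19.52 pos [0.445  0.3224 0.0514] psi 0.7825 tilt 0.0010 width 0.702 grip 0.1 q6 1.37 F [-0.3 -0.1 -0.2]
turn az -0.14 shift x 0.0025 y -0.0046 z 0.0014 norm 0.005
```

Emit:
drive_tool:
  rows:
    - [0,0,0,0,0,0,0.78]
    - [0,0,0,0.0025,-0.0046,0.001,0.78]
    - [0,0,0,0,0,0,0.75]
    - [0,0,0,0,0,0,0.68]
    - [0,0,0,0,0,0,0.62]
    - [0,0,0,0,0,0,0.55]
    - [0,0,0,0,0,0,0.45]
    - [0,0,0,0,0,0,0.45]
  force: 35

```text
time: 20.18
tool_pos: [0.4431, 0.3281, 0.0502]
tcp_rot: [-2.903, -1.199, -0.002]
wrist_force: [-0.5, 0.2, 3.6]
width: 0.567
grip_force: 36.6
```

```bash
python3 d.py .484 -.3125 .12 .785
```

```text
t 20.18 pos [0.4431 0.3281 0.0502] psi 0.7834 tilt 0.0010 width 0.567 grip 36.6 q6 1.38 F [-0.5  0.2  3.6]
turn az -0.09 shift x -0.4238 y 0.4821 z -0.0698 norm 0.646
```

Emit:
drive_tool:
  rows:
    - [0,0,0,0,0,-0.008,0.45]
    - [0,0,0,0,0,-0.02,0.45]
    - [0,0,0,0,0,-0.025,0.45]
    - [0,0,0,0,0,-0.017,0.45]
    - [0,0,0,-0.0112,0.0127,0,0.45]
    - [0,0,0,-0.0223,0.0254,0,0.45]
    - [0,0,0,-0.0223,0.0254,0,0.45]
    - [0,0,0,-0.0223,0.0254,0,0.45]

```text
time: 20.85
tool_pos: [0.4496, 0.2085, 0.1197]
tcp_rot: [2.903, 1.201, -0.001]
wrist_force: [0.1, 0.0, -1.0]
width: 0.572
grip_force: 36.4
```

Emit:
drive_tool:
  rows:
    - [0,0,0,-0.0223,0.0254,0,0.45]
    - [0,0,0,-0.0223,0.0254,0,0.45]
    - [0,0,0,-0.0223,0.0254,0,0.45]
    - [0,0,0,-0.0223,0.0254,0,0.45]
    - [0,0,0,-0.0223,0.0254,0,0.45]
    - [0,0,0,-0.0223,0.0254,0,0.45]
    - [0,0,0,-0.0223,0.0254,0,0.45]
    - [0,0,0,-0.0223,0.0254,0,0.45]

```text
time: 21.52
tool_pos: [0.4664, -0.0619, 0.1197]
tcp_rot: [-2.904, -1.199, 0.0]
wrist_force: [0.4, 0.0, -1.1]
width: 0.566
grip_force: 36.4
```

Emit:
drive_tool:
  rows:
    - [0,0,0,-0.0223,0.0254,0,0.45]
    - [0,0,0,-0.0223,0.0254,0,0.45]
    - [0,0,0,-0.0223,0.0254,0,0.45]
    - [0,0,0,-0.0223,0.0254,0,0.45]
    - [0,0,0,-0.0223,0.0254,0,0.45]
    - [0,0,0,-0.0223,0.0254,0,0.45]
    - [0,0,0,0,0,0,0.45]
    - [0,0,0,0,0,0,0.45]

```text
time: 22.18
tool_pos: [0.4793, -0.2643, 0.1195]
tcp_rot: [-2.905, -1.194, 0.001]
wrist_force: [0.2, 1.4, -1.3]
width: 0.575
grip_force: 36.5
```

```bash
python3 d.py .484 -.3125 .0142 .785
```

```text
t 22.18 pos [ 0.4793 -0.2643  0.1195] psi 0.7800 tilt 0.0007 width 0.575 grip 36.5 q6 0.24 F [ 0.2  1.4 -1.3]
turn az -0.29 shift x -0.0308 y 0.0374 z 0.1053 norm 0.116
```

Emit:
drive_tool:
  rows:
    - [0,0,0,-0.0154,0.0187,0,0.45]
    - [0,0,0,-0.0154,0.0187,0,0.45]
    - [0,0,0,0,0,0.02,0.45]
    - [0,0,0,0,0,0.03,0.45]
    - [0,0,0,0,0,0.025,0.45]
    - [0,0,0,0,0,0.015,0.45]
    - [0,0,0,0,0,0.008,0.45]
    - [0,0,0,0,0,0.002,0.45]

```text
time: 22.85
tool_pos: [0.4828, -0.3086, 0.0175]
tcp_rot: [-2.899, -1.199, 0.004]
wrist_force: [-0.1, 0.3, -1.0]
width: 0.57
grip_force: 36.6
```

Emit:
drive_tool:
  rows:
    - [0,0,0,0,0,0,0.45]
    - [0,0,0,0,0,0,0.45]

```text
time: 23.02
tool_pos: [0.4853, -0.311, 0.0207]
tcp_rot: [2.902, 1.2, 0.002]
wrist_force: [0.6, -0.5, -0.2]
width: 0.569
grip_force: 36.6
```

```bash
python3 d.py .484 -.3125 .0142 .785
```

```text
t 23.02 pos [ 0.4853 -0.311   0.0207] psi 0.7839 tilt 0.0017 width 0.569 grip 36.6 q6 0.17 F [ 0.6 -0.5 -0.2]
turn az -0.06 shift x -0.0020 y 0.0002 z 0.0065 norm 0.007
```

Emit:
drive_tool:
  rows:
    - [0,0,0,-0.001,0,0.001,0.45]
    - [0,0,0,0,0,0.001,0.45]
    - [0,0,0,0,0,0.001,0.45]
    - [0,0,0,0,0,0.001,0.45]
    - [0,0,0,0,0,0,0.45]
    - [0,0,0,0,0,0,0.45]

```text
time: 23.52
tool_pos: [0.4835, -0.3116, 0.0156]
tcp_rot: [-2.904, -1.199, 0.0]
wrist_force: [-0.2, -1.1, 0.1]
width: 0.571
grip_force: 36.6
```

Emit:
drive_tool:
  rows:
    - [0,0,0,0,0,0.001,0.45]
    - [0,0,0,0,0,0,0.45]
    - [0,0,0,0,0,0,0.45]

```text
time: 23.77
tool_pos: [0.4835, -0.3115, 0.0144]
tcp_rot: [-2.903, -1.199, 0.0]
wrist_force: [1.1, 0.9, -0.9]
width: 0.573
grip_force: 36.6
```

Emit:
drive_tool:
  rows:
    - [0,0,0,0,0,0.0007,0.45]
    - [0,0,0,0,0,0,0.45]
    - [0,0,0,0,0,0,0.61]
    - [0,0,0,0,0,0,0.7]
    - [0,0,0,0,0,0,0.75]
    - [0,0,0,0,0,-0.015,0.8]
    - [0,0,0,0,0,-0.04,1.0]
    - [0,0,0,0,0,-0.04,1.0]

```text
time: 24.43
tool_pos: [0.4816, -0.3101, 0.1073]
tcp_rot: [-2.899, -1.197, 0.005]
wrist_force: [0.8, -0.6, 0.1]
width: 1.001
grip_force: 0.0
```

Emit:
drive_tool:
  rows:
    - [0,0,0,0,0,-0.04,1.0]
    - [0,0,0,0.0235,-0.0267,0,1.0]
    - [0,0,0,0.0235,-0.0267,0,1.0]
    - [0,0,0,0.0235,-0.0267,0,1.0]
    - [0,0,0,0.0235,-0.0267,0,1.0]
    - [0,0,0,0.0235,-0.0267,0,1.0]
    - [0,0,0,0.0235,-0.0267,0,1.0]
    - [0,0,0,0.0235,-0.0267,0,1.0]

```text
time: 25.1
tool_pos: [0.4679, -0.0616, 0.149]
tcp_rot: [2.904, 1.198, 0.001]
wrist_force: [0.3, 0.6, 0.4]
width: 1.001
grip_force: 0.0
```

Emit:
drive_tool:
  rows:
    - [0,0,0,0.0235,-0.0267,0,1.0]
    - [0,0,0,0.0235,-0.0267,0,1.0]
    - [0,0,0,0.0235,-0.0267,0,1.0]
    - [0,0,0,0.0235,-0.0267,0,1.0]
    - [0,0,0,0.0235,-0.0267,0,1.0]
    - [0,0,0,0.02,-0.025,0,1.0]
    - [0,0,0,0,0,0,1.0]
    - [0,0,0,0,0,0,1.0]

```text
time: 25.77
tool_pos: [0.4536, 0.1477, 0.1489]
tcp_rot: [2.901, 1.205, 0.0]
wrist_force: [0.5, -1.2, 1.3]
width: 1.0
grip_force: 0.0
```

```bash
python3 d.py .443 .3285 .012 .785
python3 - <<'E'
from chk import *
ov("k3.png",[place(circ(.038,(.01,)),.484,-.3125),place(circ(.025,(.004,.036)),.4835,-.3115)],(480,275),(282,197),8,44)
ims=[cv2.imread("pics/k3.png")]
ov("k4.png",[place(circ(.033,(0,.04)),.443,.3285)],(195,303),(448,308),8,44)
cv2.imwrite("pics/kk.png",cv2.resize(np.vstack(ims+[cv2.imread("pics/k4.png")]),(600,600)))
E
```

```text
t 25.77 pos [0.4536 0.1477 0.1489] psi 0.7872 tilt 0.0002 width 1.000 grip 0.0 q6 1.05 F [ 0.5 -1.2  1.3]
turn az 0.12 shift x 0.1203 y -0.1354 z 0.1369 norm 0.227
```

View pics/kk.png

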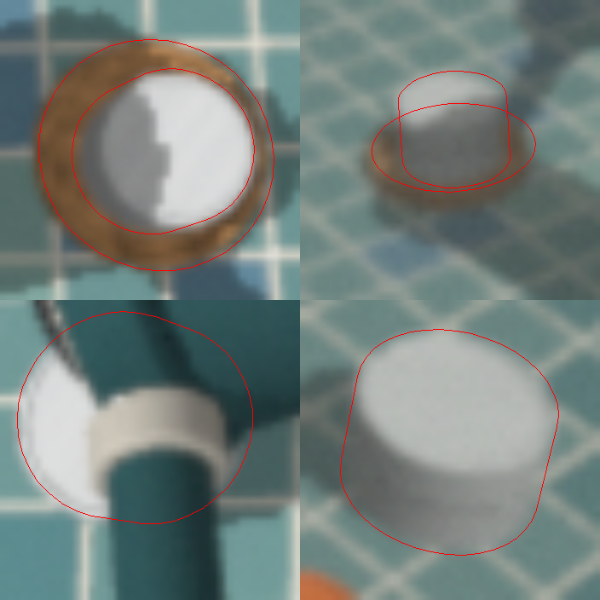

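The medium tin is centred in its saucer and the large tin fits its model. Going for the large tin.

Emit:
drive_tool:
  rows:
    - [0,0,0,0.02,-0.0226,0,1.0]
    - [0,0,0,0.02,-0.0226,0,1.0]
    - [0,0,0,0.02,-0.0226,0,1.0]
    - [0,0,0,0.02,-0.0226,0,1.0]
    - [0,0,0,0.02,-0.0226,0,1.0]
    - [0,0,0,0.02,-0.0226,0,1.0]
    - [0,0,0,0,0,0.03,1.0]
    - [0,0,0,0,0,0.03,1.0]

```text
time: 26.53
tool_pos: [0.4464, 0.3287, 0.0909]
tcp_rot: [-2.903, -1.199, -0.011]
wrist_force: [-0.0, -1.1, -0.0]
width: 1.001
grip_force: 0.0
```

Emit:
drive_tool:
  rows:
    - [0,0,0,0,0,0,1.0]
    - [0,0,0,0,0,0,1.0]
    - [0,0,0,0,0,0,1.0]

```text
time: 26.78
tool_pos: [0.4442, 0.3262, 0.0897]
tcp_rot: [2.905, 1.196, 0.001]
wrist_force: [0.4, 0.2, 0.8]
width: 0.996
grip_force: 0.0
```

```bash
python3 d.py .443 .3285 .012 .785
```

```text
t 26.78 pos [0.4442 0.3262 0.0897] psi 0.7814 tilt 0.0005 width 0.996 grip 0.0 q6 1.38 F [0.4 0.2 0.8]
turn az -0.20 shift x 0.0008 y -0.0025 z 0.0777 norm 0.078
```

Emit:
drive_tool:
  rows:
    - [0,0,0,0.0008,-0.0022,0.015,1.0]
    - [0,0,0,0,0,0.02,1.0]
    - [0,0,0,0,0,0.02,1.0]
    - [0,0,0,0,0,0.012,1.0]
    - [0,0,0,0,0,0.008,1.0]
    - [0,0,0,0,0,0.003,1.0]
    - [0,0,0,0,0,0,1.0]
    - [0,0,0,0,0,0,0.92]

```text
time: 27.45
tool_pos: [0.4432, 0.3295, 0.0119]
tcp_rot: [-2.904, -1.199, -0.002]
wrist_force: [0.3, -0.2, -0.3]
width: 0.923
grip_force: 0.0
```

Emit:
drive_tool:
  rows:
    - [0,0,0,0,0,0,0.88]
    - [0,0,0,0,0,0,0.84]
    - [0,0,0,0,0,0,0.8]
    - [0,0,0,0,0,0,0.75]
    - [0,0,0,0,0,0,0.65]
    - [0,0,0,0,0,0,0.65]
    - [0,0,0,0,0,0,0.65]
  force: 45

```text
time: 28.03
tool_pos: [0.4428, 0.3296, 0.012]
tcp_rot: [-2.903, -1.199, -0.002]
wrist_force: [-0.9, -0.2, 5.0]
width: 0.754
grip_force: 48.3
```

```bash
python3 d.py .581 .169 .08 .785
```

```text
t 28.03 pos [0.4428 0.3296 0.012 ] psi 0.7835 tilt 0.0012 width 0.754 grip 48.3 q6 1.38 F [-0.9 -0.2  5. ]
turn az -0.09 shift x -0.0158 y 0.2113 z -0.0680 norm 0.223
```

Emit:
drive_tool:
  rows:
    - [0,0,0,0,0,-0.008,0.65]
    - [0,0,0,0,0,-0.02,0.65]
    - [0,0,0,0,0,-0.025,0.65]
    - [0,0,0,0,0,-0.015,0.65]
    - [0,0,0,-0.001,0.0133,0,0.65]
    - [0,0,0,-0.002,0.0264,0,0.65]
    - [0,0,0,-0.002,0.0264,0,0.65]
    - [0,0,0,-0.002,0.0264,0,0.65]

```text
time: 28.7
tool_pos: [0.5028, 0.2573, 0.0784]
tcp_rot: [2.903, 1.201, -0.001]
wrist_force: [0.7, -0.4, -1.6]
width: 0.757
grip_force: 50.1
```

Emit:
drive_tool:
  rows:
    - [0,0,0,-0.002,0.0264,0,0.65]
    - [0,0,0,-0.002,0.0264,0,0.65]
    - [0,0,0,-0.002,0.0264,0,0.65]
    - [0,0,0,-0.002,0.0264,0,0.65]
    - [0,0,0,-0.001,0.0132,0,0.65]
    - [0,0,0,0,0,0,0.65]
    - [0,0,0,0,0,0,0.65]
    - [0,0,0,0,0,0,0.65]

```text
time: 29.37
tool_pos: [0.579, 0.1683, 0.0782]
tcp_rot: [-2.903, -1.199, 0.002]
wrist_force: [0.1, 0.1, -1.5]
width: 0.76
grip_force: 50.2
```

```bash
python3 d.py .581 .169 .016 .785
```

```text
t 29.37 pos [0.579  0.1683 0.0782] psi 0.7832 tilt 0.0017 width 0.760 grip 50.2 q6 1.03 F [ 0.1  0.1 -1.5]
turn az -0.10 shift x 0.0019 y 0.0010 z 0.0622 norm 0.062
```

Emit:
drive_tool:
  rows:
    - [0,0,0,0.0015,0.0005,0.015,0.65]
    - [0,0,0,0,0,0.02,0.65]
    - [0,0,0,0,0,0.014,0.65]
    - [0,0,0,0,0,0.006,0.65]
    - [0,0,0,0,0,0.002,0.65]
    - [0,0,0,0,0,0,0.65]
    - [0,0,0,0,0,0,0.65]
    - [0,0,0,0,0,0,0.65]

```text
time: 30.03
tool_pos: [0.5824, 0.1692, 0.023]
tcp_rot: [2.903, 1.199, 0.003]
wrist_force: [0.8, 0.1, -0.5]
width: 0.755
grip_force: 50.2
```

Emit:
drive_tool:
  rows:
    - [0,0,0,0,0,0.001,0.65]
    - [0,0,0,0,0,0.001,0.65]
    - [0,0,0,0,0,0.001,0.65]
    - [0,0,0,0,0,0,0.65]
    - [0,0,0,0,0,0,0.65]

```text
time: 30.45
tool_pos: [0.5814, 0.1687, 0.0189]
tcp_rot: [-2.904, -1.199, 0.0]
wrist_force: [-0.7, -0.3, -1.1]
width: 0.754
grip_force: 50.2
```

```bash
python3 d.py .581 .169 .016 .785
```

```text
t 30.45 pos [0.5814 0.1687 0.0189] psi 0.7832 tilt 0.0001 width 0.754 grip 50.2 q6 1.03 F [-0.7 -0.3 -1.1]
turn az -0.10 shift x -0.0001 y -0.0005 z 0.0029 norm 0.003
```

Emit:
drive_tool:
  rows:
    - [0,0,0,0,0,0.001,0.65]
    - [0,0,0,0,0,0.001,0.65]
    - [0,0,0,0,0,0.0005,0.65]
    - [0,0,0,0,0,0,0.65]
    - [0,0,0,0,0,0,0.65]

```text
time: 30.87
tool_pos: [0.5814, 0.1688, 0.0163]
tcp_rot: [-2.904, -1.199, 0.0]
wrist_force: [-0.1, 0.5, -1.8]
width: 0.76
grip_force: 50.2
```

Emit:
drive_tool:
  rows:
    - [0,0,0,0,0,0.0006,0.65]
    - [0,0,0,0,0,0,0.65]
    - [0,0,0,0,0,0,0.65]

```text
time: 31.12
tool_pos: [0.5815, 0.1688, 0.0161]
tcp_rot: [2.904, 1.199, 0.0]
wrist_force: [-1.8, -0.5, 0.9]
width: 0.757
grip_force: 50.5
```

Emit:
drive_tool:
  rows:
    - [0,0,0,0,0,0.0003,0.65]
    - [0,0,0,0,0,0,0.8]
    - [0,0,0,0,0,0,0.9]
    - [0,0,0,0,0,0,1.0]
    - [0,0,0,0,0,0,1.0]
    - [0,0,0,0,0,-0.015,1.0]
    - [0,0,0,0,0,-0.035,1.0]
    - [0,0,0,0,0,-0.04,1.0]

```text
time: 31.78
tool_pos: [0.5785, 0.1681, 0.1029]
tcp_rot: [-2.903, -1.199, 0.012]
wrist_force: [1.3, -0.2, -0.1]
width: 0.996
grip_force: 0.0
```

Emit:
drive_tool:
  rows:
    - [0,0,0,0,0,-0.04,1.0]
    - [0,0,0,0,0,-0.04,1.0]
    - [0,0,0,-0.03,0,0,1.0]
    - [0,0,0,-0.03,0.02,0,1.0]
    - [0,0,0,-0.03,0.02,0,1.0]
    - [0,0,0,-0.03,0.02,0,1.0]
    - [0,0,0,-0.03,0.02,0,1.0]
    - [0,0,0,0,0,0,1.0]

```text
time: 32.45
tool_pos: [0.5302, 0.0012, 0.1854]
tcp_rot: [2.904, 1.193, -0.003]
wrist_force: [-0.2, 0.6, 0.5]
width: 1.003
grip_force: 0.0
```

```bash
python3 d.py
python3 - <<'E'
from chk import *
ov("k5.png",[place(circ(.046,(.01,)),.581,.169),place(circ(.033,(.004,.044)),.581,.169)],(266,238),(357,296),6,58)
a=cv2.imread("pics/k5.png")
ov("k6.png",[place(stad(.084,.038,(.038,)),.588,-.141,-.2)],(401,232),(284,233),6,58)
cv2.imwrite("pics/kf.png",cv2.resize(np.vstack([a,cv2.imread("pics/k6.png")]),(600,600)))
E
```

```text
t 32.45 pos [0.5302 0.0012 0.1854] psi 0.7793 tilt 0.0030 width 1.003 grip 0.0 q6 0.75 F [-0.2  0.6  0.5]
```

View pics/kf.png

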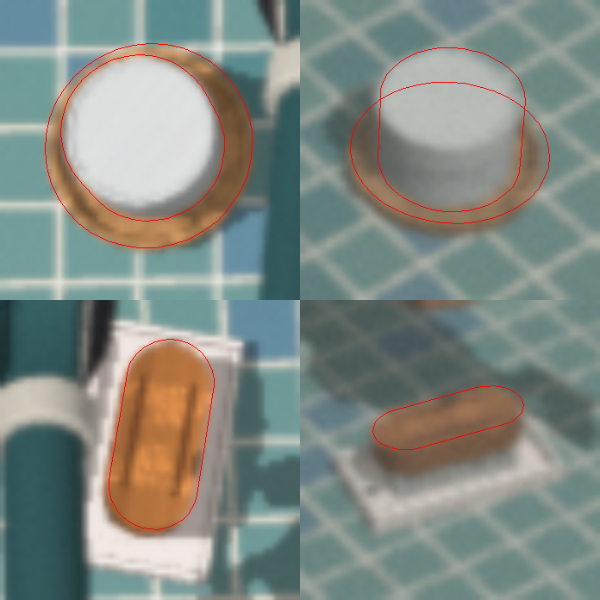

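The large tin stands centred in its saucer, the brush is in the dish, and the arm is clear. I'm handing in.

```bash
python3 -c "
from workcell import workorder; print(workorder.finish_job())"
```

```text
the job is handed in; nothing more can be done
None
```

The job is handed in at about 32 s: in the camera checks after each placement, every tin stood centred in its own saucer and the brush lay bristles down and lengthwise in the soap dish; the arm stayed clear of the jar and hair pick, though I did not re-measure them, and the hand-in returned no verdict.

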